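# Clear the swing-out hanger

### The arm

A 6-joint arm with a two-finger parallel gripper is mounted at the origin on a cart in front of the work surface, level with it; the furniture and walls round the work are solid. World frame = base frame: x ahead of the robot, y to its left, z up, the work surface at z = 0. Lengths are in mm, angles in rad, forces in N, time in s.
With the tool pointing down it reaches from about 275 to 1000 mm from the base axis. Payload 8.4 kg.
Tool frame: the origin (TCP) lies between the finger pads; the fingertips stand 22 mm ahead of it and the grasp point (between the pads) lies 3 mm ahead of it (r.nose_length is the z of the fingertips in the tool frame, in mm); z points along the fingers, y is the line along which they close (so a half turn about z gives the same grasp; the last joint's range is limited). The gripper opens to 85 mm and grips with 20 to 120 N. Pads are 22 mm wide; open, the fingers measure 114 mm over their backs; the gripper's body (76 mm by 85 mm) begins 54 mm behind the grasp point. The pads swing forward as they close: fully open they stand 13 mm farther back than shut.
Start: joints at [1.332, 0.353, 1.633, -0, 1.155, -0.002], TCP at [146.619, 607.561, 253.281] pointing down, gripper open.
Joint ranges: [-2.63, 2.63], [-0.92, 2.1], [0.06, 2.66], [-1.3, 4.44], [0, 2.69], [-3.02, 3.02]. Speed limits (rad/s): [2.22, 2.22, 2.79, 3.14, 3.14, 3.14].

### API

Orientations are given as [roll, pitch, yaw] about the fixed x, y, z axes, in that order (R = Rz(yaw) Ry(pitch) Rx(roll)).
In Python, from rig import r gives the robot as it stands.
- The arm moves only by the tool steer_hand, called after "Call:" as name(argument=value, ...) on one line, values as JSON. Schema: {"type":"object","properties":{"ticks":{"type":"string"},"grip_n":{"type":"number"},"only":{"type":"string"},"quiet":{"type":"boolean"},"lines":{"type":"string"}},"required":["ticks"],"additionalProperties":false}. ticks is a string of 1 to 5 rows, parted by a bar, with the numbers parted by commas; each row has 7 numbers: a rotation vector rx, ry, rz in rad, then dx, dy, dz in mm, then the opening from 0.0 (shut) to 1.0 (fully open); each row shifts and turns the commanded pose from where the row before left it, along the tool's axes as they then stand; what a row does not reach is not made up. A row lasts 1/12 s, in which the tool goes at most 41.7 mm and 0.125 rad, less where a joint would pass 70% of its speed; a pose out of reach is approached as far as the arm can. The fingers move at their own pace and stop on an object; grip_n is the grip in N (left out, the last holds). Time passes only in rows, so rows that do not move let the fingers close. The tool returns the time, the measured TCP pose, the force, the opening and the grip force at its end. only (a regular expression) keeps the lines of the reply that match it, lines (a string "A,B") keeps lines A to B, and quiet returns only ok. Input that does not fit is refused with a message, and nothing moves.
- r.sense(): the state, without advancing time (a new reading comes with each control period).
- r.grab_frame(name): name is "scene" or "top" or "wrist"; returns the picture (420x560x3 uint8, red, green, blue); there is no depth.
- r.camera_params(name): a dict with "fx", "fy", "cx", "cy" (pixels), "rvec" (rotation vector, rad) and "tvec" (3), from world to camera coordinates, as OpenCV has them. Camera axes: x right, y down, z forward; pixel columns grow to the right and rows downward; lengths in mm; the calibration is good to about 2 mm. A picture is of the moment at which its call begins: read the wrist's pose just before it. camera_params takes no time and is no camera call; for the wrist camera it gives the pose at the moment of the call.
- r.sign_off(): hands the job in; it is judged then, once.
The state is a dict: "clock": time; "qpos": joint angles; "qvel": joint speeds; "joint_efforts": joint torques, N m; "eef_pos": TCP position; "tcp_rot": TCP orientation; "contact_force": force on the tool from outside, world axes, zero at the start; "wrist_torque": the same for the moment, N m; "opening": opening from 0.0 (shut) to 1.0 (fully open); "grasp_force": force on a finger pad.
Only numpy, scipy, OpenCV 4.12 (cv2) and the standard library are available. Lean on these libraries where they do the work, as an engineer would, in place of code of your own. Each camera call takes 0.05 s, during which the arm holds its last target. There are 200 camera calls.

### The job

Lift the T-handled chuck key up and off the fork at the end of the swing-out hanger and stand it, shank down, in the wide hole of the wooden tool block; do not let it fall over. Then push the empty hanger arm round to the left, as far as it goes. Leave the other things on the bench where they are.

Things in the scene. Friction and masses are not known exactly. Their poses are not given: they have to be found in the camera images.
- chuck_key: Steel T-handled chuck key, 0.3 to 0.55 kg, hanging upright in the fork. Origin: foot of its shank, z up along it. Round shank 18 mm thick from 0 to 100 mm (lowest 14 mm: 12 mm square); square head 34 x 34 mm (sides along x, y) from 100 to 144 mm; a 12 mm bar with 18 mm ball ends runs through it along y at 124 mm, 124 mm long. Head faces across x are free to grip.
- hanger_post: Steel post bolted to the bench, foot 100 x 100 mm. Origin: on the bench, on the arm's vertical hinge axis. The arm points along its -x axis at the start. Highest point (hinge cap) 146 mm above the bench.
- fork (a point): Middle of the fork's slot at the fork's upper face, 135 mm above the bench, 160 mm from the hinge; moves with the arm, its x axis points back to the hinge. Two prongs 14 mm wide, 8 mm thick, slot 22 mm wide, open at the outer end; the key's shank hangs in the slot, its head rests on the prongs. Lips 8 mm high stand at the prong ends, 25 to 31 mm beyond this point.
- swing_arm (a joint): Angle of the hanger arm: 0 at the start (pointing towards the robot), grows as it swings left (+y; clockwise from above), end stop at 1.2 rad. Stays where left (friction 0.25 N m, no spring). Bar 14 mm wide, 113 to 135 mm above the bench, bare from 25 to 125 mm from the hinge axis; then the fork, 50 mm wide, to 191 mm.
- tool_block: Wooden block, fixed, 75 x 150 x 60 mm (x, y, z), with three holes in its top in a row along its y: the wide one near its +y end (left), two narrow ones that the key does not fit. Origin: centre of its underside.
- wide_hole (a point): Centre of the mouth of the wide hole, on the block's top, 60 mm above the bench; the hole is 29 mm in diameter, chamfered, and 48 mm deep.
- wood_block: Bystander: wooden block 58 x 120 x 45 mm, loose; origin under its centre.
- tape_roll: Bystander: roll of tape lying flat, 104 mm across, 25 mm high, loose; origin under its centre.
- round_box: Bystander: round wooden box, 103 mm across, 62 mm high, loose; origin under its centre.
- brass_a: Bystander: small brass cap, 33 mm across, 27 mm high, loose; the arm and fingers pass above it; origin under its centre.
- driver: Bystander: screwdriver lying on the bench, 218 mm long along its y, 29 mm high, loose; origin under its centre.

How it is judged:
By the outcome, as a careful person would: the job done as asked, in the order asked, and still so for the second after the job is handed in, with the robot touching nothing.
It also fails if it takes over 58 s, if anything falls off the work surface, if the arm or the gripper's body presses on something with over 40 N, if the wrist force passes 120 N, or if a joint passes its speed limit or range.

## Working session

There is one attempt and no reset: what is moved stays moved. The work goes in short steps, Python scripts to look and compute and a tool call to move; the robot and the scene stay as the last step left them, time stands still between calls to the robot, and variables do not carry over. Pictures are saved under pics/ and viewed, at most 12 in all, crops included, and the job is handed in when it is done.

```bash
ls; mkdir -p pics; python3 - <<'E'
from rig import r
import cv2
for n in("scene","top"):
    cv2.imwrite(f"pics/{n}0.png",r.grab_frame(n)[:,:,::-1])
    print(n,r.camera_params(n))
s=r.sense();print(s)
E
```

```text
pics
rig.py
scene {'fx': 421.6966916925637, 'fy': 421.6966916925637, 'cx': 282.1180441188846, 'cy': 213.90460594793151, 'rvec': array([ 2.25504736, -1.0726176 ,  0.37297144]), 'tvec': array([-299.56113395,  430.27353867,  856.70676458])}
top {'fx': 498.62262190102433, 'fy': 498.62262190102433, 'cx': 278.73629550374835, 'cy': 207.74900336520318, 'rvec': array([ 2.1175772 , -2.09631878,  0.23053025]), 'tvec': array([  59.58333617,  561.86941438, 1178.64086932])}
{'clock': 0.1, 'qpos': array([ 1.33163213e+00,  3.53595531e-01,  1.63402731e+00, -3.47326303e-05,
        1.15519511e+00, -2.38774728e-03]), 'qvel': array([-2.31537133e-03, -1.25515194e-03, -3.51721411e-03, -9.10125910e-05,
        2.46344216e-03,  3.94009199e-04]), 'joint_efforts': array([ 7.06319188e-04, -6.06355762e+01, -3.42821753e+01,  2.33981782e-04,
        4.02970734e-03, -8.61001467e-06]), 'eef_pos': array([146.51871165, 607.19168017, 252.64022897]), 'tcp_rot': array([-3.14036728e+00,  2.88329732e-05,  2.90483027e+00]), 'contact_force': array([-1.87084623,  0.61611517,  0.41527756]), 'wrist_torque': array([ 0.04468277,  0.02236872, -0.01915256]), 'grasp_force': 0.0, 'opening': 0.9986466155603265}
```

View pics/scene0.png

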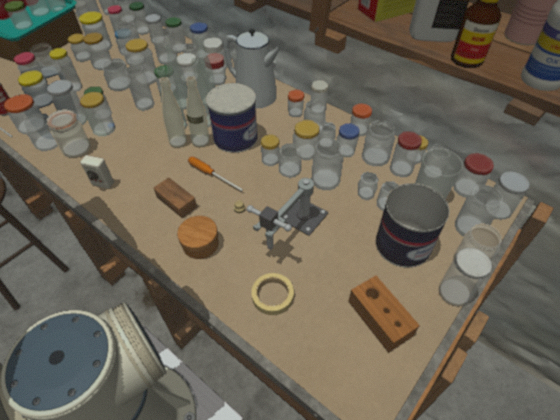

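View pics/top0.png

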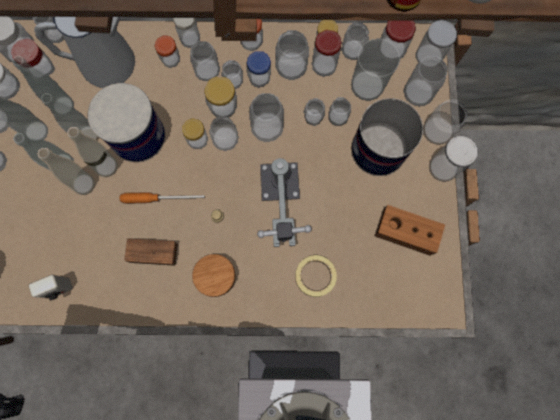

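The top view shows the key head at about (285,230), its bar from (262,234) to (309,229), the hinge at (281,167) and the wide hole at (396,222). In the scene view the head is at about (268,218) and the hole at about (372,292). I'll make enlarged crops to read points precisely.

```bash
python3 - <<'E'
import cv2,numpy as np
t=cv2.imread("pics/top0.png");s=cv2.imread("pics/scene0.png")
def c(i,x,y,w=80,h=60,k=5):return cv2.resize(i[y:y+h,x:x+w],None,fx=k,fy=k,interpolation=cv2.INTER_CUBIC)
m=np.vstack([np.hstack([c(t,245,200),c(t,375,200)]),np.hstack([c(s,230,190),c(s,345,270)])])
for k in range(0,800,50):cv2.line(m,(k,0),(k,599),(0,255,255) if k%100==0 else (0,120,120),1)
cv2.imwrite("pics/m1.png",m)
E
```

```text
(no output)
```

View pics/m1.png

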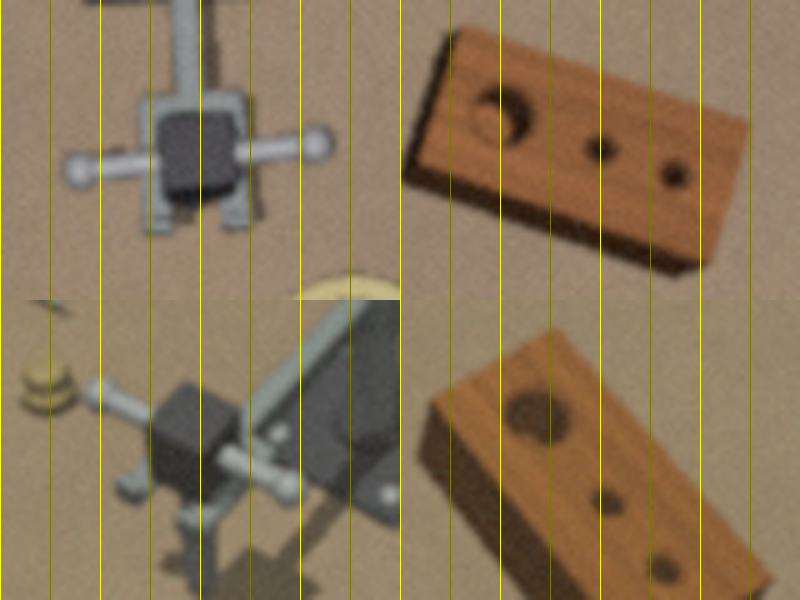

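The crops show the bar's balls at top (261.0,234.0)/(308.2,228.8) and scene (249.6,208.2)/(287.8,227.4). The wide hole is at top (395.2,223.4) and scene (372.6,293.0).

```bash
cat > h.py <<'E'
import numpy as np,cv2
from rig import r
from scipy.spatial.transform import Rotation as Ro
def P(c):
    K=np.array([[c["fx"],0,c["cx"]],[0,c["fy"],c["cy"]],[0,0,1]]);R=cv2.Rodrigues(np.array(c["rvec"]))[0]
    return K,R,np.array(c["tvec"]).reshape(3,1)
def tri(c1,p1,c2,p2):
    M=[ (lambda k:k[0]@np.hstack(k[1:]))(P(c)) for c in(c1,c2)]
    X=cv2.triangulatePoints(M[0],M[1],np.float64(p1).reshape(2,1),np.float64(p2).reshape(2,1));return (X[:3]/X[3]).ravel()
def plane(c,p,z):
    K,R,t=P(c);d=R.T@np.linalg.inv(K)@np.array([p[0],p[1],1.]);o=(-R.T@t).ravel();return o+d*(z-o[2])/d[2]
def proj(c,X):
    K,R,t=P(c);u=K@(R@np.reshape(X,(3,1))+t);return (u[:2]/u[2]).ravel()
E
python3 - <<'E'
from h import *
np.set_printoptions(precision=1,suppress=True)
T=r.camera_params("top");S=r.camera_params("scene")
o=-.4
for n,a,b in[("L",(261,234),(249.6,208.2)),("R",(308.2,228.8),(287.8,227.4)),("hole",(395.2,223.4),(372.6,293))]:
    X=tri(T,np.add(a,o),S,np.add(b,o));print(n,X,proj(T,X)-a,proj(S,X)-b)
for n,a,z in[("L",(261,234),124+35),("L",(261,234),159),("hole",(395.2,223.4),60),("hinge",(281,167),146)]:
    print(n,plane(T,np.add(a,o),z))
for p in [(463,27),(748,122),(705,265),(415,165)]: print(plane(T,(375+(p[0]-400)/5-.4,200+p[1]/5-.4),60))
s=r.sense();print(s['eef_pos'])
w=r.camera_params("wrist");K,R,t=P(w);print((-R.T@t).ravel(),R,w['fx'])
E
```

```text
L [478.8 105.  165.5] [-0.3 -0.6] [-0.7 -0.3]
R [491.8  -1.1 164.5] [-0.3 -0.6] [-0.7 -0.3]
hole [ 526.9 -223.1   61.1] [ 0.  -0.9] [-1.3 -0.1]
L [479.4 105.6 159. ]
L [479.4 105.6 159. ]
hole [ 525.8 -222.2   60. ]
hinge [641.8  61.8 146. ]
[ 571.3 -205.1   60. ]
[ 524.6 -344.3   60. ]
[ 453.3 -318.9   60. ]
[ 501.3 -178.8   60. ]
[146.5 607.2 252.6]
[ 75.5 624.6 373.9] [[ 0.2  1.  -0. ]
 [ 0.9 -0.2  0.3]
 [ 0.3 -0.1 -1. ]] 327.9055124428174
```

```bash
cat > rem.py <<'E'
# rem.py x y z yaw : remaining motion in tool axes (tool pointing down)
import sys
from h import *
x,y,z,yaw=map(float,sys.argv[1:5]);s=r.sense()
A=Ro.from_euler('xyz',s['tcp_rot']);B=Ro.from_euler('xyz',[np.pi,0,yaw])
print('d',A.inv().apply(np.array([x,y,z])-s['eef_pos']).round(1),'rot',(A.inv()*B).as_rotvec().round(3),'pos',s['eef_pos'].round(1),'F',s['contact_force'].round(1),'q6',s['qpos'][5].round(2),'t',s['clock'])
E
python3 -c "
from rig import r;print(r.nose_length)"
```

```text
22.0
```

Call:
steer_hand(ticks="0,0,0.121,-35,-18,0,1 | 0,0,0.121,-35,-18,0,1 | 0,0,0.121,-35,-18,0,1 | 0,0,0.121,-35,-18,0,1 | 0,0,0.121,-35,-18,0,1", grip_n=40)

```text
clock: 0.52
eef_pos: [259.9, 447.9, 252.9]
tcp_rot: [-3.141, 0.0, 2.294]
contact_force: [1.5, -0.5, -0.2]
opening: 1.0
grasp_force: 0.0
```

Call:
steer_hand(ticks="0,0,0.121,-39,5,0,1 | 0,0,0.121,-39,5,0,1 | 0,0,0.121,-39,5,0,1 | 0,0,0.121,-39,5,0,1 | 0,0,0.121,-39,5,0,1")

```text
clock: 0.93
eef_pos: [371.6, 289.6, 253.2]
tcp_rot: [3.141, -0.0, 1.689]
contact_force: [0.3, 0.1, -0.3]
opening: 1.0
grasp_force: 0.0
```

```bash
python3 rem.py 470 52 252 1.693
```

```text
d [-247.5   69.7    1.2] rot [ 0.    -0.    -0.004] pos [371.6 289.6 253.2] F [ 0.3  0.1 -0.3] q6 0.54 t 0.9333
```

Call:
steer_hand(ticks="0,0,0,-36,9,-4,1 | 0,0,0,-36,9,-4,1 | 0,0,0,-36,9,-4,1 | 0,0,0,-36,9,-4,1 | 0,0,0,-36,9,-4,1")

```text
clock: 1.35
eef_pos: [437.5, 116.2, 273.4]
tcp_rot: [-3.142, -0.0, 1.695]
contact_force: [0.9, 0.4, 0.5]
opening: 0.997
grasp_force: 0.0
```

Call:
steer_hand(ticks="0,0,0,0,0,0,1 | 0,0,0,0,0,0,1")

```text
clock: 1.52
eef_pos: [437.9, 116.4, 273.3]
tcp_rot: [3.142, 0.0, 1.691]
contact_force: [-0.1, 0.2, -0.9]
opening: 0.997
grasp_force: 0.0
```

```bash
cat > snap.py <<'E'
import sys,pickle
from h import *
c=r.camera_params("wrist");f=r.grab_frame("wrist");n=sys.argv[1]
cv2.imwrite(f"pics/{n}.png",f[:,:,::-1]);pickle.dump({k:np.array(v) for k,v in c.items()},open(f"pics/{n}.pkl","wb"))
print(n,r.sense()['eef_pos'].round(1))
E
python3 snap.py w1
```

```text
w1 [437.4 117.5 273.1]
```

Call:
steer_hand(ticks="0,0,0,-35,6,0,1 | 0,0,0,-35,6,0,1 | 0,0,0,0,0,0,1 | 0,0,0,0,0,0,1")

```text
clock: 1.9
eef_pos: [457.9, 50.2, 272.9]
tcp_rot: [-3.141, -0.0, 1.694]
contact_force: [0.5, 0.9, -0.4]
opening: 0.999
grasp_force: 0.0
```

```bash
python3 snap.py w2
python3 - <<'E'
import cv2,numpy as np
cv2.imwrite("pics/m2.png",np.hstack([cv2.resize(cv2.imread(f"pics/w{i}.png"),(400,300)) for i in(1,2)]))
E
```

```text
w2 [457.6  50.9 272.9]
```

View pics/m2.png

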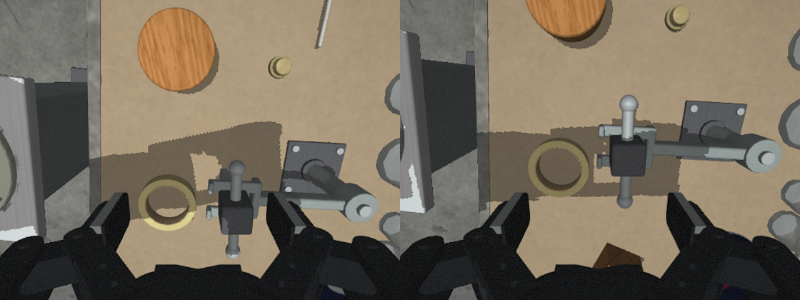

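The wrist views show the T-bar in w1 (halved picture) from (237,168) to (234,252), and in w2 from (228,103) to (225,201), with the hinge cap at w2 (363,158). I'll refine the balls and cap as circles.

```bash
python3 - <<'E'
import pickle
from h import *
np.set_printoptions(precision=1,suppress=True)
C=[pickle.load(open(f"pics/w{i}.pkl","rb")) for i in(1,2)]
I=[cv2.imread(f"pics/w{i}.png",0) for i in(1,2)]
def ref(i,p,rr=(8,20)):
    x,y=map(int,p);w=32;x0,y0=max(x-w,0),max(y-w,0);c=cv2.resize(I[i][y0:y+w,x0:x+w],None,fx=4,fy=4,interpolation=cv2.INTER_CUBIC)
    h=cv2.HoughCircles(c,cv2.HOUGH_GRADIENT,1.5,200,param1=120,param2=15,minRadius=rr[0]*4,maxRadius=rr[1]*4)
    return None if h is None else h[0,0]/4+[x0-.4,y0-.4,0]
for n,a,b,k in[("L",(332,235),(319,144),(8,18)),("R",(328,350),(315,281),(8,18)),("cap",(505,293),(508,221),(12,28))]:
    A=ref(0,a,k);B=ref(1,b,k);print(n,A,B)
    X=tri(C[0],A[:2],C[1],B[:2]);print(X, proj(C[0],X)-A[:2],proj(C[1],X)-B[:2])
E
```

```text
L None [319.4 144.8  12.9]Traceback (most recent call last):
  File "<stdin>", line 12, in <module>
TypeError: 'NoneType' object is not subscriptable
```

```bash
cat > tri2.py <<'E'
import pickle
from h import *
np.set_printoptions(precision=1,suppress=True)
C=[pickle.load(open(f"pics/w{i}.pkl","rb")) for i in(1,2)]
I=[cv2.createCLAHE(3,(8,8)).apply(cv2.imread(f"pics/w{i}.png",0)) for i in(1,2)]
def ref(i,p,rr):
    x,y=map(int,p);w=32;x0,y0=max(x-w,0),max(y-w,0);c=cv2.resize(I[i][y0:y+w,x0:x+w],None,fx=4,fy=4,interpolation=cv2.INTER_CUBIC)
    h=cv2.HoughCircles(c,cv2.HOUGH_GRADIENT,1.5,200,param1=50,param2=8,minRadius=rr[0]*4,maxRadius=rr[1]*4)
    return h[0,0]/4+[x0-.4,y0-.4,0]
for n,a,b,k in[("L",(332,235),(319,144),(10,15)),("R",(328,350),(315,281),(10,15)),("cap",(505,293),(508,221),(15,28))]:
    A=ref(0,a,k);B=ref(1,b,k);print(n,A,B)
    X=tri(C[0],A[:2],C[1],B[:2]);print(X, proj(C[0],X)-A[:2],proj(C[1],X)-B[:2])
    h=146 if n=="cap" else 159;print(plane(C[0],A,h),plane(C[1],B,h))
E
python3 tri2.py
```

```text
L [331.3 236.2  12.7] [320.5 146.7  14.8]
[483.3 104.3 158. ] [ 0.5 -0.1] [-0.5  0.1]
[482.7 104.5 159. ] [483.5 104.4 159. ]
R [323.9 348.5  14.8] [319.9 287.4  14.8]
[506.  -26.3 123.3] [ 2.8 -0.2] [-2.9  0.2]
[493.7   1.7 159. ] [500.9  -6.1 159. ]
cap [503.9 288.2  23.7] [510.3 224.   26.5]
[674.5  51.8 107.1] [1.9 0.2] [-2.  -0.2]
[639.8  70.5 146. ] [645.7  61.6 146. ]
```

```bash
python3 - <<'E'
import cv2,numpy as np
c=lambda n,x,y:cv2.resize(cv2.imread(f"pics/{n}.png")[y:y+200,x:x+133],None,fx=3,fy=3,interpolation=cv2.INTER_CUBIC)
m=np.hstack([c("w1",270,200),c("w2",260,110)]);m=cv2.convertScaleAbs(m,alpha=1.5)
for k in range(0,800,50):cv2.line(m,(k,0),(k,599),(0,160,160),1);cv2.line(m,(0,k),(799,k),(0,160,160),1)
cv2.imwrite("pics/m3.png",m)
E
```

```text
(no output)
```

View pics/m3.png

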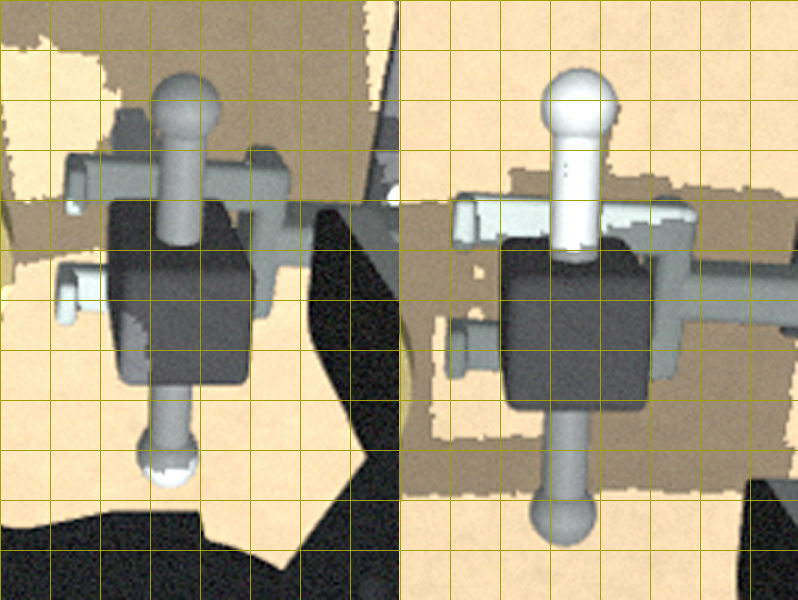

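Enlarged: ball centres are w1 (332,235.3)/(326,352) and w2 (319.7,145)/(314.7,281). The head's top face is centred at w1 (332,308.3) and w2 (319.3,223).

```bash
python3 - <<'E'
import pickle
from h import *
np.set_printoptions(precision=1,suppress=True)
C=[pickle.load(open(f"pics/w{i}.pkl","rb")) for i in(1,2)]
for n,a,b,h in[("L",(332,235.3),(319.7,145),159),("R",(326,352),(314.7,281),159),("head",(332,308.3),(319.3,223),179)]:
    X=tri(C[0],np.array(a)-.3,C[1],np.array(b)-.3);print(n,X,plane(C[0],a,h),plane(C[1],b,h))
E
```

```text
L [482.5 105.8 159.9] [483.1 105.3 159. ] [482.7 105.5 159. ]
R [495.1   0.6 161.4] [496.1  -1.6 159. ] [495.9  -0.9 159. ]
head [488.   54.9 179.5] [488.5  54.4 179. ] [488.2  54.5 179. ]
```

```bash
python3 rem.py 488.5 53.2 169 1.692
```

```text
d [ -1.6  31.1 103.8] rot [-0.001 -0.001  0.003] pos [457.6  50.9 272.9] F [ 0.5  0.4 -0.1] q6 -0.02 t 1.95
```

Call:
steer_hand(ticks="0,0,0,-1,10,0,1 | 0,0,0,-1,10,0,1 | 0,0,0,0,10,0,1 | 0,0,0,0,0,0,1")

```text
clock: 2.28
eef_pos: [490.3, 52.9, 273.4]
tcp_rot: [3.14, -0.0, 1.696]
contact_force: [-0.4, 0.2, -0.2]
opening: 1.001
grasp_force: 0.0
```

```bash
python3 rem.py 488.5 53.2 169 1.692
```

```text
d [  0.5  -1.9 104.4] rot [ 0.002 -0.     0.004] pos [490.3  52.9 273.4] F [-0.4  0.2 -0.2] q6 -0.02 t 2.2833
```

Call:
steer_hand(ticks="0,0,0,0,-1,35,1 | 0,0,0,0,0,35,0.8 | 0,0,0,0,0,24,0.6 | 0,0,0,0,0,10,0.6 | 0,0,0,0,0,0,0.6")

```text
clock: 2.7
eef_pos: [485.6, 51.9, 167.2]
tcp_rot: [-3.137, -0.0, 1.695]
contact_force: [-0.7, -0.5, 0.2]
opening: 0.6
grasp_force: 0.0
```

```bash
python3 rem.py 488.5 53.2 169 1.692
```

```text
d [ 1.   3.  -1.9] rot [-0.005 -0.     0.003] pos [485.6  51.9 167.2] F [-0.7 -0.5  0.2] q6 -0.02 t 2.7
```

Call:
steer_hand(ticks="0,0,0,0,0,0,0 | 0,0,0,0,0,0,0 | 0,0,0,0,0,0,0 | 0,0,0,0,0,0,0 | 0,0,0,0,0,0,0", grip_n=60)

```text
clock: 3.12
eef_pos: [487.9, 51.8, 170.6]
tcp_rot: [3.139, -0.0, 1.695]
contact_force: [-1.1, 0.1, 5.6]
opening: 0.39
grasp_force: 60.6
```

Call:
steer_hand(ticks="0,0,0,0,0,-8,0 | 0,0,0,0,0,-25,0 | 0,0,0,0,0,-30,0 | 0,0,0,0,0,-30,0 | 0,0,0,0,0,-30,0")

```text
clock: 3.53
eef_pos: [486.4, 51.5, 293.9]
tcp_rot: [-3.141, 0.0, 1.695]
contact_force: [0.7, -0.4, -4.0]
opening: 0.389
grasp_force: 60.6
```

Call:
steer_hand(ticks="0,0,0,0,0,-10,0 | 0,0,0,0,0,0,0 | 0,0,0,0,0,0,0")

```text
clock: 3.78
eef_pos: [486.6, 51.6, 301.6]
tcp_rot: [-3.141, -0.0, 1.695]
contact_force: [-0.4, -0.9, -4.6]
opening: 0.381
grasp_force: 61.0
```

```bash
python3 snap.py w3; python3 rem.py 525 -222 290 1.692;python3 -c "
from rig import r
import cv2
cv2.imwrite('pics/s3.png',r.grab_frame('scene')[120:360,180:480,::-1])"
```

```text
w3 [486.   51.6 300.7]
d [-276.3    4.9   10.6] rot [-0.002  0.     0.003] pos [486.   51.6 300.7] F [-0.8 -1.2 -3.9] q6 -0.02 t 3.8333
```

View pics/s3.png

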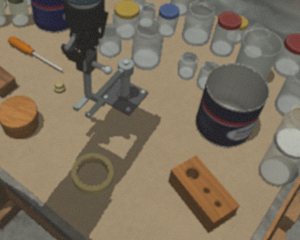

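The scene crop shows the key held clear above the empty fork, with nothing else moved. Next I'll carry it toward the block.

Call:
steer_hand(ticks="0,0,0,-30,0,0,0 | 0,0,0,-35,1,0,0 | 0,0,0,-35,0,0,0 | 0,0,0,-30,1,0,0 | 0,0,0,-20,0,0,0")

```text
clock: 4.3
eef_pos: [506.9, -99.3, 300.1]
tcp_rot: [-3.138, -0.0, 1.694]
contact_force: [1.4, 0.2, -3.2]
opening: 0.39
grasp_force: 60.8
```

Call:
steer_hand(ticks="0,0,0,0,0,0,0 | 0,0,0,0,0,0,0")

```text
clock: 4.47
eef_pos: [506.7, -97.6, 300.2]
tcp_rot: [-3.138, -0.001, 1.693]
contact_force: [-0.6, 0.0, -3.9]
opening: 0.39
grasp_force: 60.8
```

```bash
python3 snap.py w4
```

```text
w4 [506.7 -96.8 300.5]
```

Call:
steer_hand(ticks="0,0,0,-20,0,0,0 | 0,0,0,-30,1,0,0 | 0,0,0,-10,0,0,0 | 0,0,0,0,0,0,0 | 0,0,0,0,0,0,0")

```text
clock: 4.93
eef_pos: [515.6, -155.4, 301.5]
tcp_rot: [-3.14, -0.001, 1.694]
contact_force: [0.4, 0.5, -4.3]
opening: 0.387
grasp_force: 60.8
```

```bash
python3 snap.py w5
python3 - <<'E'
import cv2,numpy as np
cv2.imwrite("pics/m4.png",np.hstack([cv2.resize(cv2.imread(f"pics/w{i}.png"),(400,300)) for i in(4,5)]))
E
```

```text
w5 [ 515.6 -155.1  301.7]
```

View pics/m4.png

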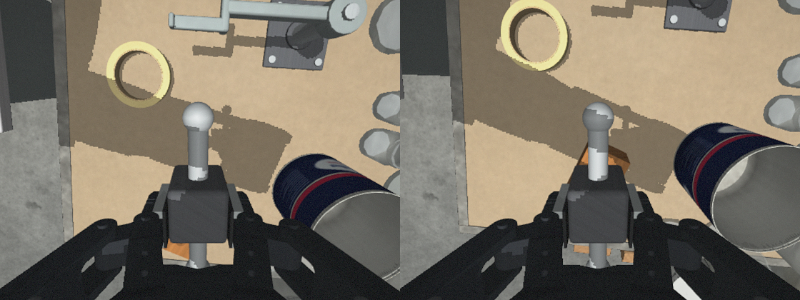

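The held key hides the hole in w4 and w5. I'll overshoot to the right so the hole comes into view above the key's bar.

Call:
steer_hand(ticks="0,0,0,-30,0,0,0 | 0,0,0,-35,-3,0,0 | 0,0,0,-35,-3,0,0 | 0,0,0,-20,-3,0,0 | 0,0,0,0,0,0,0")

```text
clock: 5.4
eef_pos: [521.9, -278.7, 302.0]
tcp_rot: [-3.141, 0.001, 1.694]
contact_force: [0.2, -0.2, -3.1]
opening: 0.388
grasp_force: 60.8
```

Call:
steer_hand(ticks="0,0,0,0,0,0,0")

```text
clock: 5.48
eef_pos: [521.7, -276.0, 301.8]
tcp_rot: [-3.141, -0.001, 1.694]
contact_force: [-0.8, 0.9, -3.0]
opening: 0.39
grasp_force: 60.8
```

```bash
python3 snap.py w6
```

```text
w6 [ 521.7 -275.3  301.9]
```

Call:
steer_hand(ticks="0,0,0,-15,-1,0,0 | 0,0,0,-15,-1,0,0 | 0,0,0,0,0,0,0 | 0,0,0,0,0,0,0 | 0,0,0,0,0,0,0")

```text
clock: 5.95
eef_pos: [523.6, -306.3, 302.2]
tcp_rot: [-3.141, -0.0, 1.695]
contact_force: [0.6, -0.5, -4.1]
opening: 0.392
grasp_force: 60.8
```

```bash
python3 snap.py w7
python3 - <<'E'
import cv2,numpy as np
a=[cv2.imread(f"pics/w{i}.png")[0:300,160:360] for i in(6,7)]
m=cv2.resize(np.hstack(a),None,fx=2,fy=2,interpolation=cv2.INTER_CUBIC)
for k in range(0,800,50):cv2.line(m,(k,0),(k,599),(0,160,160),1);cv2.line(m,(0,k),(799,k),(0,160,160),1)
cv2.imwrite("pics/m5.png",m)
E
```

```text
w7 [ 523.6 -306.2  302.2]
```

View pics/m5.png

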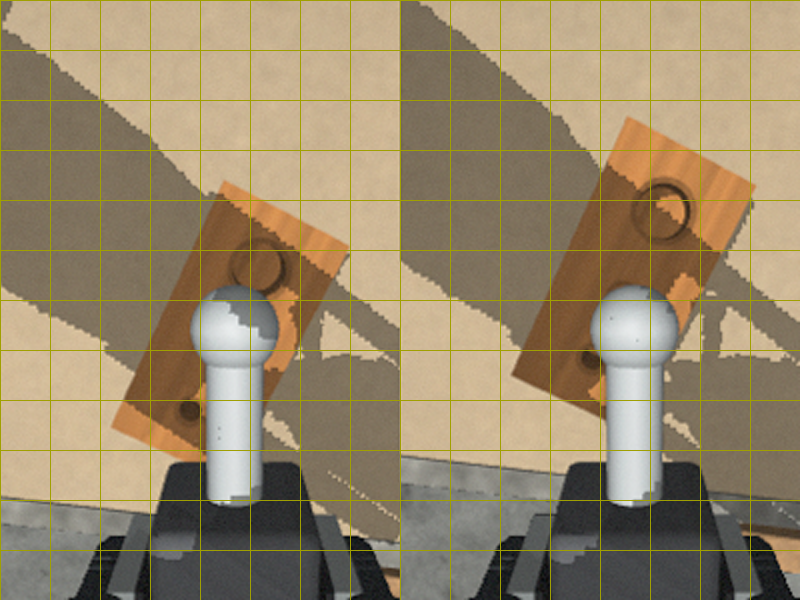

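Wide hole rim: w6 (289.5,132.5), w7 (291.8,105.5), full-picture pixels. The held key's ball is at (277,164) in w6.

```bash
python3 - <<'E'
import pickle
from h import *
np.set_printoptions(precision=1,suppress=True)
C=[pickle.load(open(f"pics/w{i}.pkl","rb")) for i in(6,7)]
a,b=np.array([289.5,132.5])-.3,np.array([291.8,105.5])-.3
print(tri(C[0],a,C[1],b),plane(C[0],a,60),plane(C[1],b,60))
# held key: ball at ~61..62 mm on key +y, bar z ~ tcp-10
print(plane(C[0],(277,164),159+131),plane(C[1],(160+117,164),291.5))
# can rim nearest points in top view
T=r.camera_params("top")
for p in [(362,165),(380,172),(405,160)]:print(plane(T,p,0),plane(T,p,60))
for p in [(358,125),(385,155),(418,130)]:print(plane(T,p,120))
E
python3 rem.py 528 -222 302 1.692
```

```text
[ 531.4 -222.9   23.7] [ 529.6 -221.1   60. ] [ 530.2 -223.8   60. ]
[ 516.4 -222.3  290. ] [ 518.3 -252.4  291.5]
[ 693.6 -155.3    0. ] [ 674.8 -145.    60. ]
[ 674.7 -202.6    0. ] [ 656.8 -190.    60. ]
[ 708.8 -270.5    0. ] [ 689.2 -254.7   60. ]
[ 758.4 -127.4  120. ]
[ 681.8 -191.   120. ]
[ 747.  -274.2  120. ]
d [83.  14.8  0.2] rot [-0.    -0.     0.003] pos [ 523.6 -306.2  302.2] F [-0.3 -0.3 -3. ] q6 -0.66 t 6.0
```

Call:
steer_hand(ticks="0,0,0,30,6,0,0 | 0,0,0,30,6,0,0 | 0,0,0,22,4,0,0 | 0,0,0,0,0,0,0 | 0,0,0,0,0,0,0")

```text
clock: 6.42
eef_pos: [529.5, -221.9, 302.5]
tcp_rot: [3.141, 0.0, 1.697]
contact_force: [0.5, 0.2, -3.3]
opening: 0.386
grasp_force: 60.8
```

```bash
python3 rem.py 529.5 -223 226 1.692
```

```text
d [-1.1 -0.1 76.5] rot [0.    0.    0.005] pos [ 529.5 -221.9  302.5] F [ 0.5  0.2 -3.3] q6 -0.53 t 6.4167
```

Call:
steer_hand(ticks="0,0,0,-1,0,30,0 | 0,0,0,0,0,30,0 | 0,0,0,0,0,25,0 | 0,0,0,0,0,0,0 | 0,0,0,0,0,0,0")

```text
clock: 6.83
eef_pos: [528.8, -224.5, 216.6]
tcp_rot: [-3.139, -0.001, 1.694]
contact_force: [-0.5, -0.8, -3.2]
opening: 0.381
grasp_force: 60.9
```

```bash
python3 rem.py 529.5 -223 190 1.692
python3 -c "
from rig import r
import cv2,numpy as np
a=cv2.resize(r.grab_frame('scene')[190:340,300:400],(400,600),interpolation=2)
b=cv2.resize(r.grab_frame('top')[160:280,360:440],(400,600),interpolation=2)
cv2.imwrite('pics/s4.png',np.hstack([a,b])[:,:,::-1])"
```

```text
d [ 1.4  1.  26.6] rot [-0.002 -0.001  0.002] pos [ 528.8 -224.5  216.6] F [-0.5 -0.8 -3.2] q6 -0.53 t 6.8333
```

View pics/s4.png

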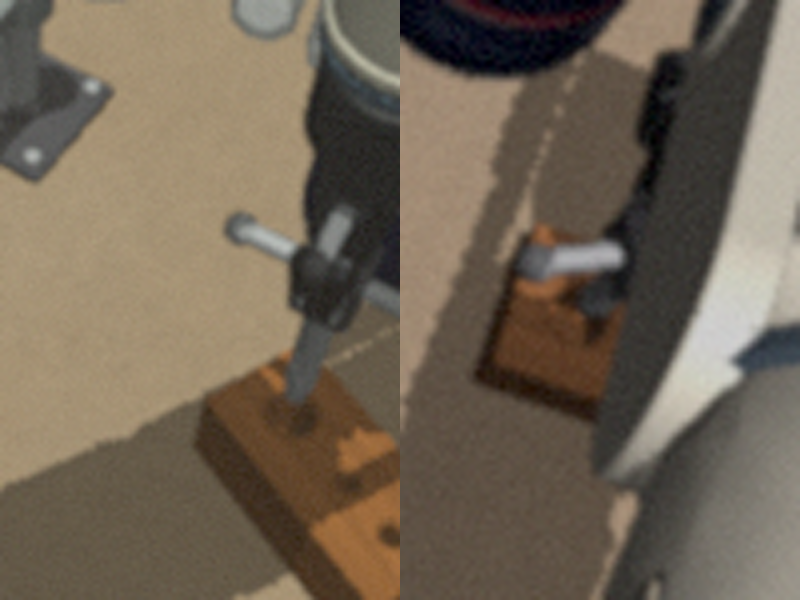

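The foot of the shank hangs about 20 mm above the dark hole and in line with it, so I'll lower it.

Call:
steer_hand(ticks="0,0,0,1,1,14,0 | 0,0,0,0,0,14,0 | 0,0,0,0,0,10,0 | 0,0,0,0,0,0,0 | 0,0,0,0,0,0,0")

```text
clock: 7.35
eef_pos: [530.7, -223.3, 180.1]
tcp_rot: [3.141, 0.0, 1.695]
contact_force: [-0.7, -0.0, -3.4]
opening: 0.392
grasp_force: 61.1
```

```bash
python3 rem.py 529.5 -223 149 1.692
```

```text
d [ 0.5 -1.1 31.1] rot [0.001 0.    0.003] pos [ 530.7 -223.3  180.1] F [-0.7 -0.  -3.4] q6 -0.52 t 7.35
```

Foot is inside the hole (about z 44) with no contact force.

Call:
steer_hand(ticks="0,0,0,0,0,10,0 | 0,0,0,0,0,10,0 | 0,0,0,0,0,7,0 | 0,0,0,0,0,0,0 | 0,0,0,0,0,0,0")

```text
clock: 7.77
eef_pos: [529.9, -222.9, 151.6]
tcp_rot: [-3.14, -0.001, 1.695]
contact_force: [0.3, 0.9, -4.4]
opening: 0.388
grasp_force: 61.2
```

Call:
steer_hand(ticks="0,0,0,0,0,2,0 | 0,0,0,0,0,2,0 | 0,0,0,0,0,1,0 | 0,0,0,0,0,0,0 | 0,0,0,0,0,0,0")

```text
clock: 8.18
eef_pos: [530.6, -223.2, 147.6]
tcp_rot: [3.141, 0.0, 1.695]
contact_force: [-0.4, 0.2, -0.7]
opening: 0.391
grasp_force: 61.4
```

Call:
steer_hand(ticks="0,0,0,0,0,0,0.45 | 0,0,0,0,0,0,0.55 | 0,0,0,0,0,0,0.7 | 0,0,0,0,0,0,0.8 | 0,0,0,0,0,0,0.8")

```text
clock: 8.6
eef_pos: [530.4, -223.1, 147.4]
tcp_rot: [3.141, 0.0, 1.695]
contact_force: [0.4, 0.2, 0.1]
opening: 0.802
grasp_force: 0.0
```

Call:
steer_hand(ticks="0,0,0,0,0,-15,0.8 | 0,0,0,0,0,-30,0.8 | 0,0,0,0,0,-30,0.8 | 0,0,0,0,0,-30,0.8 | 0,0,0,0,0,0,0.8")

```text
clock: 9.02
eef_pos: [533.1, -224.2, 258.4]
tcp_rot: [3.134, 0.004, 1.695]
contact_force: [1.2, -0.8, -0.8]
opening: 0.801
grasp_force: 0.0
```

```bash
python3 snap.py w8
python3 rem.py 560 0 250 1.692
```

```text
w8 [ 532.1 -223.8  255.7]
d [218.7  55.3   5.3] rot [0.005 0.003 0.003] pos [ 532.1 -223.8  255.7] F [ 0.4 -0.3 -0.1] q6 -0.52 t 9.0667
```

```bash
python3 rem.py 554 8 256 1.692
```

```text
d [227.3  50.4  -0.7] rot [0.005 0.003 0.003] pos [ 532.1 -223.8  255.7] F [ 0.4 -0.3 -0.1] q6 -0.52 t 9.0667
```

Call:
steer_hand(ticks="0,0,0,38,8,0,0.5 | 0,0,0,38,8,0,0 | 0,0,0,38,8,0,0 | 0,0,0,38,8,0,0 | 0,0,0,38,8,0,0")

```text
clock: 9.48
eef_pos: [545.7, -27.9, 251.1]
tcp_rot: [-3.14, -0.0, 1.694]
contact_force: [1.0, -0.4, -0.4]
opening: 0.09
grasp_force: 0.0
```

Call:
steer_hand(ticks="0,0,0,35,8,0,0 | 0,0,0,0,0,20,0 | 0,0,0,0,0,30,0 | 0,0,0,0,0,0,0")

```text
clock: 9.82
eef_pos: [546.7, 7.0, 197.0]
tcp_rot: [-3.133, -0.001, 1.697]
contact_force: [-0.5, -0.0, -1.6]
opening: -0.002
grasp_force: 0.0
```

```bash
python3 rem.py 554 8 133 1.692
python3 -c "
from rig import r
import cv2,numpy as np
a=cv2.resize(r.grab_frame('scene')[120:345,200:425],(600,600),interpolation=2)
cv2.imwrite('pics/s5.png',a[:,:,::-1])"
```

```text
d [ 0.   7.9 63.9] rot [-0.008 -0.001  0.005] pos [546.7   7.  197. ] F [-0.5 -0.  -1.6] q6 -0.12 t 9.8167
```

View pics/s5.png

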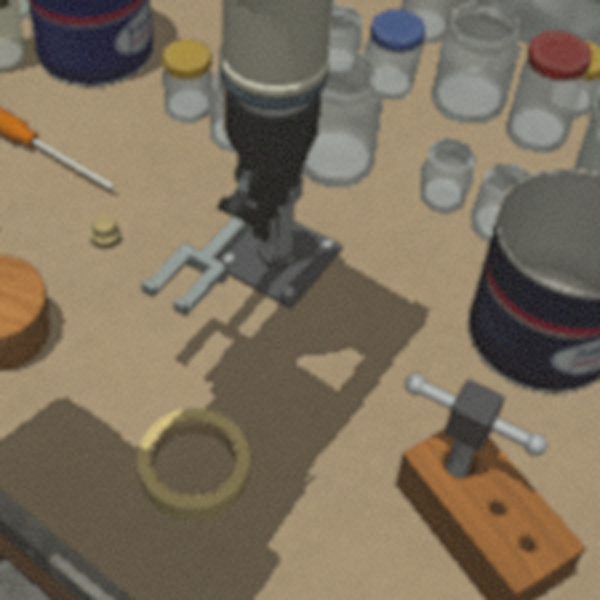

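The key stands upright in the wide hole of the block, and the closed gripper is beside the bar on its right. Next I'll lower the fingers and push the arm.

Call:
steer_hand(ticks="0,0,0,0,4,25,0 | 0,0,0,0,2,25,0 | 0,0,0,0,0,12,0 | 0,0,0,0,0,0,0 | 0,0,0,0,0,0,0")

```text
clock: 10.28
eef_pos: [556.0, 6.5, 140.7]
tcp_rot: [-3.141, -0.0, 1.694]
contact_force: [0.9, -0.7, 0.1]
opening: 0.001
grasp_force: 0.0
```

```bash
python3 rem.py 554 80 133 1.692
```

```text
d [73.2  7.1  7.7] rot [-0.001 -0.     0.002] pos [556.    6.5 140.7] F [ 0.9 -0.7  0.1] q6 -0.11 t 10.2833
```

Call:
steer_hand(ticks="0,0,0,15,2,0,0 | 0,0,0,15,2,0,0 | 0,0,0,15,2,0,0 | 0,0,0,15,2,0,0 | 0,0,0,15,2,0,0")

```text
clock: 10.7
eef_pos: [558.2, 82.2, 142.5]
tcp_rot: [3.138, 0.002, 1.695]
contact_force: [1.2, -7.0, 0.1]
opening: -0.0
grasp_force: 2.6
```

```bash
python3 rem.py 587 138 133 1.692
```

```text
d [51.8 35.5  9.6] rot [0.003 0.002 0.003] pos [558.2  82.2 142.5] F [ 1.2 -7.   0.1] q6 0.02 t 10.7
```

Call:
steer_hand(ticks="0,0,0,11,3,2,0 | 0,0,0,11,5,2,0 | 0,0,0,10,7,0,0 | 0,0,0,9,9,0,0 | 0,0,0,0,0,0,0")

```text
clock: 11.12
eef_pos: [577.0, 127.5, 137.8]
tcp_rot: [3.139, -0.001, 1.695]
contact_force: [0.3, -0.2, 0.3]
opening: -0.002
grasp_force: 0.0
```

```bash
python3 rem.py 587 138 138 1.692
```

```text
d [ 9.2 11.2 -0.2] rot [ 0.002 -0.001  0.003] pos [577.  127.5 137.8] F [ 0.3 -0.2  0.3] q6 0.09 t 11.1167
```

Call:
steer_hand(ticks="0,0,0,5,6,0,0 | 0,0,0,3,5,0,0 | 0,0,0,0,0,0,0")

```text
clock: 11.37
eef_pos: [586.4, 135.9, 136.9]
tcp_rot: [3.14, -0.0, 1.695]
contact_force: [0.3, 0.1, -0.1]
opening: -0.001
grasp_force: 0.2
```

Call:
steer_hand(ticks="0,0,0,1,3,0,0 | 0,0,0,0,0,0,0")

```text
clock: 11.53
eef_pos: [588.5, 137.0, 136.4]
tcp_rot: [3.142, -0.0, 1.695]
contact_force: [-0.7, -0.2, 0.3]
opening: -0.0
grasp_force: 0.7
```

Call:
steer_hand(ticks="0,0,0,1,3,0,0 | 0,0,0,0,0,0,0")

```text
clock: 11.7
eef_pos: [590.0, 137.7, 136.1]
tcp_rot: [-3.138, 0.001, 1.695]
contact_force: [-6.0, -2.3, 5.6]
opening: -0.0
grasp_force: 3.5
```

Call:
steer_hand(ticks="0,0,0,1,3,0,0 | 0,0,0,0,0,0,0 | 0,0,0,0,0,0,0")

```text
clock: 11.95
eef_pos: [590.4, 137.9, 135.7]
tcp_rot: [-3.133, 0.002, 1.695]
contact_force: [-16.0, -7.7, 11.9]
opening: -0.001
grasp_force: 8.8
```

Call:
steer_hand(ticks="0,0,0,1,3,0,0 | 0,0,0,0,0,0,0 | 0,0,0,0,0,0,0")

```text
clock: 12.2
eef_pos: [590.7, 138.1, 135.3]
tcp_rot: [-3.128, 0.003, 1.695]
contact_force: [-24.2, -13.9, 18.6]
opening: -0.003
grasp_force: 14.1
```

```bash
python3 -c "
from rig import r
import cv2
cv2.imwrite('pics/t6.png',r.grab_frame('top')[:,:,::-1])"
```

```text
(no output)
```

The force climbs with no further motion, so the arm is against the end stop. I'll back away and rise.

Call:
steer_hand(ticks="0,0,0,-3,-10,0,0 | 0,0,0,-5,-15,0,0 | 0,0,0,-8,-20,0,0 | 0,0,0,0,0,-30,0 | 0,0,0,0,0,-35,0")

```text
clock: 12.67
eef_pos: [551.7, 118.7, 199.6]
tcp_rot: [-3.136, 0.0, 1.694]
contact_force: [1.4, 0.1, -0.1]
opening: 0.0
grasp_force: 0.0
```

Call:
steer_hand(ticks="0,0,0,0,-40,-20,0 | 0,0,0,0,-40,0,0 | 0,0,0,0,-40,0,0 | 0,0,0,0,0,0,0 | 0,0,0,0,0,0,0")

```text
clock: 13.08
eef_pos: [436.4, 104.9, 220.3]
tcp_rot: [3.141, -0.0, 1.695]
contact_force: [0.7, 0.7, 0.3]
opening: 0.001
grasp_force: 0.0
```

```bash
python3 -c "
from rig import r
import cv2,numpy as np
a=cv2.resize(r.grab_frame('scene')[120:345,200:425],(400,400),interpolation=2)
b=cv2.resize(r.grab_frame('top')[120:300,110:290],(400,400),interpolation=2)
cv2.imwrite('pics/s7.png',np.hstack([a,b])[:,:,::-1])"
```

```text
(no output)
```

View pics/s7.png

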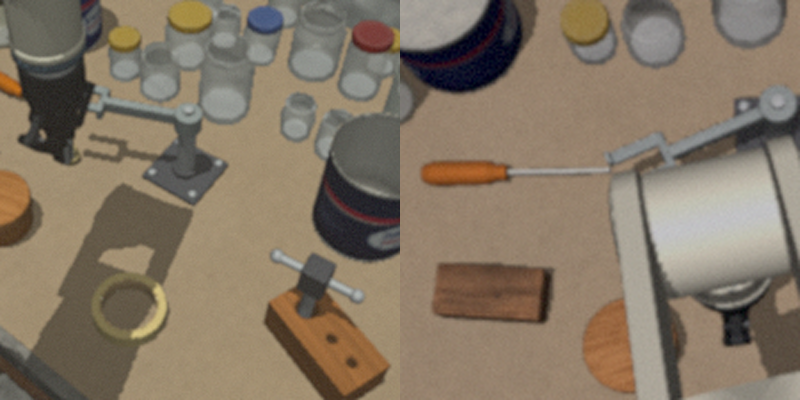

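The key stands in the wide hole, the arm is at its left stop, the bystanders are where they were, and the robot is clear.

```bash
python3 -c "
from rig import r
print(r.sign_off())"
```

```text
the job is handed in; nothing more can be done
None
```

The chuck key is standing, shank down, in the wide hole of the tool block, the empty hanger arm is pushed left to its end stop, and the job is handed in at about 13 s; the hand-in gave no verdict, but the last pictures show the bystanders still in place.

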